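Post the spent battery pack through the sprung flap of the drop box

ROBOT

A 6-joint arm with a two-finger parallel gripper is mounted at the origin on the work surface. World frame = base frame: x ahead of the robot, y to its left, z up, the work surface at z = 0. Lengths are in mm, angles in rad, forces in N, time in s.
With the tool pointing down it reaches from about 350 to 875 mm from the base axis. Payload 4.2 kg.
Tool frame: the origin (TCP) lies on the centre line of the jaws, within the pads' length; the fingertips stand 17 mm ahead of it and the grasp point (between the pads) lies 2 mm behind it (robot.tcp_to_tips is the distance from the TCP to the fingertips, in mm); z points along the fingers, y is the direction in which the jaws open and shut (so a half turn about z gives the same grasp; the last joint's range is limited). The gripper opens to 87 mm and grips with 3 to 60 N. Pads are 19 mm wide; open, the fingers measure 117 mm over their backs; the gripper's body (75 mm by 190 mm) begins 51 mm behind the grasp point.
Start: joints at [1.394, 0.385, 0.008, 0, -1.194, -0.259], TCP at [263.801, 566.576, 239.55] pointing down, gripper open.
Joint ranges: [-3.14, 3.14], [-1.21, 2.06], [-1.07, 1.41], [-3.16, 2.05], [-2.99, -0.16], [-3.1, 3.1]. Speed limits (rad/s): [2.79, 2.79, 3.14, 3.14, 3.14, 3.14].

INTERFACE

Orientations are given as a unit quaternion [w, x, y, z].
In Python, from rig import robot, read_camera, get_calibration, finish_job gives the robot as it stands.
- The arm moves only by the tool drive_tool, never from a script. Its arguments are lists of equal length, an entry for each row: "translation": the shift along the tool's x, y, z in units of 50 mm (1.0 is 50 mm), a list of three; "roll": the turn about the tool's z in units of 5 degrees (1.0 is 5 degrees). In form: {"translation": [[tx, ty, tz], ...], "roll": [roll, ...]}. A call has 1 to 10 rows; each row is the pose to reach, as a shift and turn from the pose commanded when the call began, along the tool's axes at that moment; what a row does not reach only later rows make up. A row lasts 1/10 s, in which the tool goes at most 50 mm and 8.59 degrees, less where a joint would pass 70% of its speed; a pose out of reach is approached as far as the arm can. A call with a gripper value outside its range is refused whole. "fingers" is the opening, from 0 (shut) to 1 (fully open), set as the call begins (left out, the last holds). The fingers move at their own pace and stop on an object; the grip force is fixed at half the most. Time passes only in rows, so rows that repeat a pose let the fingers close. It gives the time, the measured TCP pose, the force and the opening at its end, in the units of the state.
- robot.state(): the state, without advancing time (a new reading comes with each control period).
- read_camera(name): name is "scene" or "top" or "wrist"; returns the picture (384x512x3 uint8, red, green, blue); there is no depth.
- get_calibration(name): a dict with "camera_matrix" (3x3 intrinsics, pixels), "origin" and "orientation" of the camera in the world. Camera axes: x right, y down, z forward; pixel columns grow to the right and rows downward; lengths in mm; the calibration is good to about 2 mm. A picture is of the moment at which its call begins: read the wrist's pose just before it. get_calibration takes no time and is no camera call; for the wrist camera it gives the pose at the moment of the call.
- finish_job(): hands the job in, once; it reports no verdict.
The state is a dict: "time_s": time; "joint_positions": joint angles; "dq": joint speeds; "joint_efforts": joint torques, N m; "ee_pos": TCP position; "tool_rot": TCP orientation; "wrist_force": force on the tool from outside, world axes, zero at the start; "wrist_torque": the same for the moment, N m; "grip_width": finger opening in mm.
Only numpy, scipy, OpenCV 4.12 (cv2) and the standard library are available. Lean on these libraries where they do the work, as an engineer would, in place of code of your own. Each camera call takes 0.05 s, during which the arm holds its last target. There are 200 camera calls.

TASK

Post the spent flat battery pack lying on the tray into the drop box without grasping it: slide it along the tray to just short of the closed flap, then press the flap's side tab down with one finger to hold the flap open while the other finger pushes the pack through the slot, so that it drops into the box. The flap must be open before the pack reaches it and stay held by the tab while the pack goes in; afterwards let it close. Never lift the pack, and leave everything else on the bench where it is.

Things in the scene. Friction and masses are not known exactly. Their poses are not given: they have to be found in the camera images.
- dropbox: grey drop box, fixed (all sizes in mm). Origin on the bench below the slot; x points into the slot, y left, z up (its frame is used below). A level aluminium tray, top at z = 70, runs from x = -150 to 2 between side lips (inside faces y = +-41, 6 above the tray); beyond |y| = 46 there is no tray, only free space. Inside, the box is x = 2 to 82, y = +-48, floor at z = 4
- slot (a point): middle of the slot at the tray's end edge (drop box frame x = 2, y = 0, z = 70); past it the pack drops into the box. The slot is 80 wide. The flap hangs across it at x = 6, its lower edge 4 above the tray. The hood over slot and box begins at x = 0 to 4, top at z = 128; left of it a housing as tall, y = 52 to 104, begins at x = 14
- axle (a point): flap's hinge axle, along y, at drop box x = 6, y = 0, z = 117. Its closing spring takes about 0.06 N m at rest, 0.16 N m at 1 rad
- tab (a point): flat steel tab, 85 (x) x 42 (y) x 3, rigid with the flap, left of the tray; this point is its centre. Closed it is level, drop box x = -79 to 6, y = 58 to 100, top z = 118.5. Pressed down, it turns about the axle, freely past the tray's side, and swings the flap inwards, away from the robot. A finger that has pressed it to near tray height and then moves towards the slot opens it further
- flap (a joint): angle of flap and tab in rad: 0 closed (tab level), up to 1.5 open; springs shut when let go. The pack clears beneath the flap from about 0.65
- battery: spent flat battery pack, grey with a black top panel, 36 (x, about along the tray) x 44 (y, across) x 12 tall, 28 to 56 g, lying loose on the tray. Origin at the centre of its underside
- screwdriver: loose screwdriver, 170 long, lying beside the drop box; not part of the job
- spool: loose white wire spool, 56 across and 40 tall, standing left of the tray; not part of the job. Origin at the centre of its underside
- heatsink: loose finned aluminium heat sink, 40 x 40 x 23, right of the tray's near end; not part of the job. Origin at the centre of its underside
- cell: loose round cell standing on end, 26 across and 48 tall, right of the drop box; not part of the job. Origin at the centre of its underside
- meter: hand multimeter with orange case, 180 x 88 x 40, far left; not part of the job. Origin at the centre of its underside
- fan: square black cooling fan, 80 x 80 x 25, lying flat on the right; not part of the job. Origin at the centre of its underside
- jar: small glass jar with black lid, 56 across and 70 tall, on the right; not part of the job. Origin at the centre of its underside

How it is judged (in metres and radians):
On the way, in this order (a step that is already met when the one before it is completed fails the run):
1. the pack has been slid to within about 35 mm of the flap, which is still closed (x of battery in the frame of dropbox between -0.055 and -0.012 m and z of battery in the frame of dropbox above 0.065 m and value of joint flap below 0.1 rad), for 0.05 s.
2. a finger on the tab holds the flap open (over 0.4 rad) while the pack still lies on the tray short of the flap (value of joint flap above 0.4 rad and contact force between the fingers and flap above 0.2 N and x of battery in the frame of dropbox below -0.015 m and z of battery in the frame of dropbox above 0.065 m), for 0.1 s.
3. with a finger still holding the tab and the flap open, the pack passes into the slot at tray height (value of joint flap above 0.4 rad and contact force between the fingers and flap above 0.2 N and x of battery in the frame of dropbox above -0.01 m and z of battery in the frame of dropbox above 0.058 m), for 0.05 s.
At the end, for the whole second after the job is handed in: the pack lies at rest inside the drop box, below tray height, and the flap has closed again to within 0.08 rad (x of battery in the frame of dropbox between 0 and 0.085 m and y of battery in the frame of dropbox between -0.05 and 0.05 m and z of battery in the frame of dropbox below 0.055 m and value of joint flap below 0.08 rad and linear speed of battery below 0.02 m/s); the robot touches nothing.
It fails at once if the pack is lifted more than 15 mm off the tray (z of battery in the frame of dropbox above 0.085 m).
It fails at once if another thing on the bench is moved more than 20 mm (distance of any of screwdriver, spool, heatsink, cell, meter, fan, jar from where it was at the start of the episode above 0.02 m).
It also fails if it takes over 51 s, if anything falls off the work surface, if the arm or the gripper's body presses on something with over 40 N, if the wrist force passes 120 N, or if a joint passes its speed limit or range.

## Working session

There is one attempt and no reset: what is moved stays moved. The work goes in short steps, Python scripts to look and compute and a tool call to move; the robot and the scene stay as the last step left them, time stands still between calls to the robot, and variables do not carry over. Pictures are saved under pics/ and viewed, about 8 in all and at most 12, crops included, and the job is handed in when it is done.

Besides the shell and the picture viewer there is one more tool, called after "Request:" as name(argument=value, ...), one argument or row to a line, values as JSON. drive_tool: Moves the arm, as the interface text tells. Its arguments: {"type":"object","properties":{"translation":{"type":"array","items":{"type":"array","items":{"type":"number"}}},"roll":{"type":"array","items":{"type":"number"}},"fingers":{"type":"number"}},"required":["translation","roll"]}

```bash
mkdir -p pics; cat > h.py <<'E'
import numpy as np, cv2
from scipy.spatial.transform import Rotation as R
from rig import robot, read_camera, get_calibration, finish_job
def q2R(q): return R.from_quat([q[1],q[2],q[3],q[0]]).as_matrix()
def cast(name,uv,z,cal=None):
    c=cal or get_calibration(name); K=np.array(c["camera_matrix"]); o=np.array(c["origin"],float)
    A=np.array(c["orientation"]); A=A if A.ndim==2 else q2R(A)
    uv=np.atleast_2d(uv).astype(float)
    d=np.c_[uv,np.ones(len(uv))]@np.linalg.inv(K).T@A.T
    return o+d*((z-o[2])/d[:,2])[:,None]
def proj(name,P,cal=None):
    c=cal or get_calibration(name); K=np.array(c["camera_matrix"]); o=np.array(c["origin"],float)
    A=np.array(c["orientation"]); A=A if A.ndim==2 else q2R(A)
    p=(np.atleast_2d(P)-o)@A@K.T
    return p[:,:2]/p[:,2:]
def snap(name,fn):
    im=read_camera(name); cv2.imwrite("pics/"+fn,im[:,:,::-1]); return im
E
python3 - <<'E'
from h import *
s=robot.state(); print({k:np.round(v,3).tolist() for k,v in s.items()})
a=snap("scene","s0.png");b=snap("top","t0.png")
w=snap("wrist","w0.png")
cv2.imwrite("pics/t0b.png",cv2.resize(b[:,:,::-1],(800,600),interpolation=cv2.INTER_CUBIC))
for n in("scene","top","wrist"):print(n,get_calibration(n))
E
```

```text
{'time_s': 0.0, 'joint_positions': [1.394, 0.386, 0.007, -0.0, -1.194, -0.259], 'dq': [-0.001, 0.001, 0.001, -0.002, -0.0, 0.001], 'joint_efforts': [0.0, -39.067, 18.74, 4.22, 0.011, -0.0], 'ee_pos': [263.566, 566.082, 238.474], 'tool_rot': [0.001, 0.976, -0.216, -0.0], 'wrist_force': [-0.276, -0.443, 0.068], 'wrist_torque': [0.037, 0.008, 0.017], 'grip_width': 86.83}
scene {'camera_matrix': array([[409.45757901,   0.        , 254.22063378],
       [  0.        , 409.45757901, 185.85082594],
       [  0.        ,   0.        ,   1.        ]]), 'origin': array([1345.49839475, -669.57042204, 1264.70831091]), 'orientation': array([-0.32252961,  0.85088376,  0.38597348, -0.15164416])}
top {'camera_matrix': array([[476.64347286,   0.        , 254.55356058],
       [  0.        , 476.64347286, 195.0365178 ],
       [  0.        ,   0.        ,   1.        ]]), 'origin': array([ 346.20190147,   40.61326735, 1587.84781623]), 'orientation': array([ 0.05247138, -0.69961557,  0.7103061 , -0.05700931])}
wrist {'camera_matrix': array([[265.17170491,   0.        , 254.60166575],
       [  0.        , 265.17170491, 190.9152293 ],
       [  0.        ,   0.        ,   1.        ]]), 'origin': array([332.02147527, 535.46209663, 384.10888772]), 'orientation': array([-0.0731137 , -0.53250756,  0.8355579 ,  0.11372368])}
```

View pics/t0b.png

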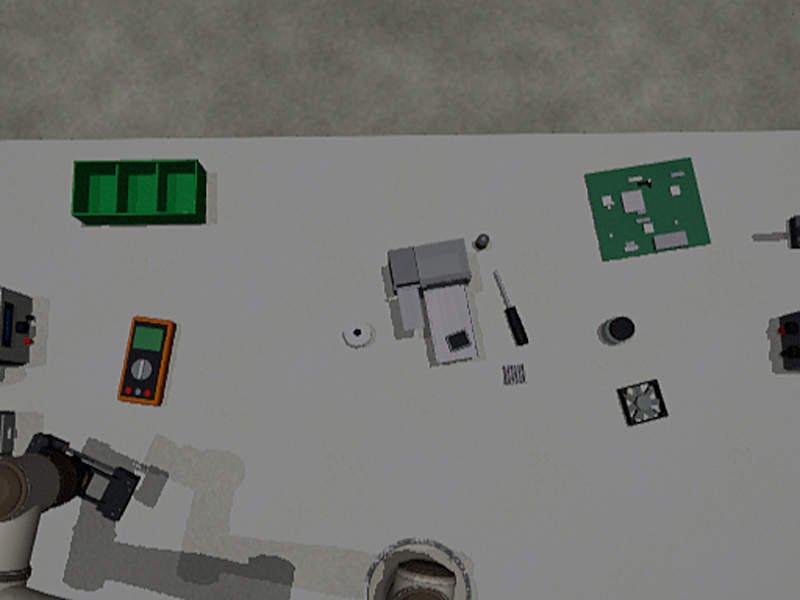

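View pics/s0.png

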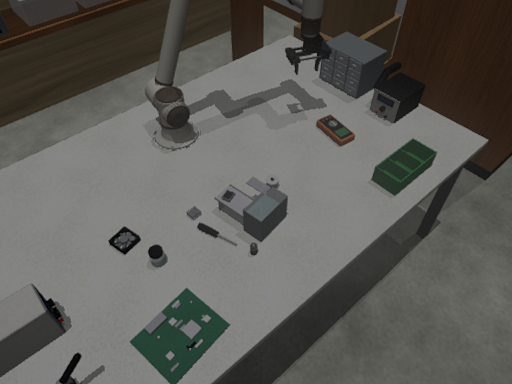

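The top view (800x600) shows the drop box, with hood and housing around (430,265) and the tray running down to (455,360). The pack's black panel is at (458,341), the tab at (408,310), the spool at (358,334) and the heat sink at (514,374). I'll zoom in there.

```bash
python3 - <<'E'
from h import *
b=cv2.imread("pics/t0.png")[140:255,205:350]
b=cv2.convertScaleAbs(b,alpha=1.3)
b=cv2.resize(b,None,fx=5,fy=5,interpolation=cv2.INTER_CUBIC)
for i in range(0,145,20): cv2.putText(b,str(205+i),(i*5,10),0,.4,(0,0,255));cv2.line(b,(i*5,0),(i*5,575),(0,0,255) ,1) if i%20==0 else 0
for i in range(0,115,20): cv2.putText(b,str(140+i),(0,i*5+10),0,.4,(0,0,255));cv2.line(b,(0,i*5),(725,i*5),(0,0,255),1)
cv2.imwrite("pics/t0c.png",b)
E
```

```text
(no output)
```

View pics/t0c.png

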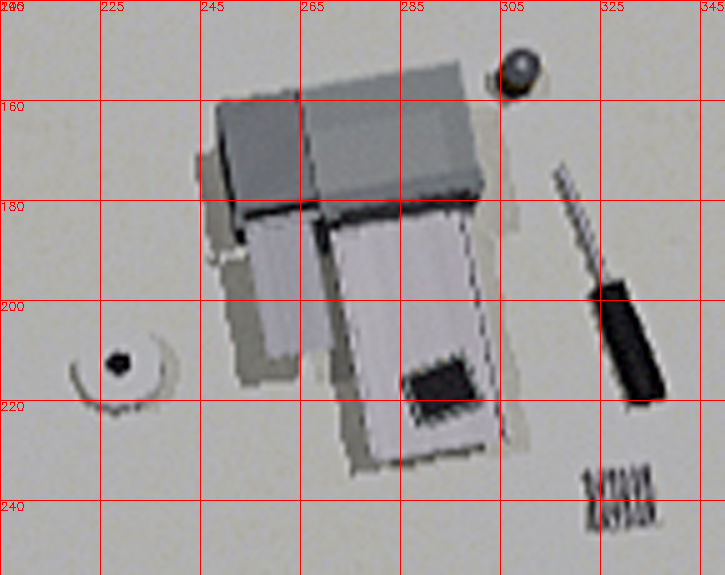

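```bash
python3 - <<'E'
from h import *
from scipy.optimize import least_squares
c=get_calibration("top")
P=np.array([[-150,46,76],[-150,-46,76],[-79,100,118.5],[-79,58,118.5]],float)
uv=np.array([[368,465],[504,443],[265,358],[330,347]])/5-.4+[205,140]   # 5x resize, half-pixel
def T(p,P): c_,s=np.cos(p[2]),np.sin(p[2]); return np.c_[p[0]+c_*P[:,0]-s*P[:,1],p[1]+s*P[:,0]+c_*P[:,1],P[:,2]]
f=lambda p:(proj("top",T(p,P),c)-uv).ravel()
r=least_squares(f,[500,0,0.1]); p=r.x; print(p,r.fun.round(2))
Q=np.array([[2,48,128],[2,-48,128],[14,104,128],[14,52,128],[82,-48,128],[-150,0,70]])
print(((proj("top",T(p,Q),c)-[205,140]+.4)*5).round())
# battery panel
im=cv2.imread("pics/t0.png");g=im.max(2)
m=np.zeros_like(g);m[205:228,283:303]=(g[205:228,283:303]<70)
n,l,st,ce=cv2.connectedComponentsWithStats(m);i=1+np.argmax(st[1:,4]);print(st[i],ce[i])
rc=cv2.minAreaRect(np.argwhere(l==i)[:,::-1].astype(np.float32));print(rc)
bx=cv2.boxPoints(rc)
W=cast("top",np.r_[[ce[i]],bx],82,c)
Rz=np.array([[np.cos(p[2]),-np.sin(p[2])],[np.sin(p[2]),np.cos(p[2])]])
print("pack world",W.round(1),"box",((W[:,:2]-p[:2])@Rz).round(1))
sp=cast("top",[205+118/5-.4,140+364/5-.4],40,c);print("spool",sp,(sp[:,:2]-p[:2])@Rz)
s=robot.state();t=q2R(s["tool_rot"]);print("tool axes",t.round(3))
E
```

```text
[ 6.16167475e+02 -6.75634180e+01  1.32342772e-01] [-0.74 -0.23  0.65 -0.09 -0.14  0.04  0.23  0.27]
[[328. 216.]
 [480. 194.]
 [236. 211.]
 [318. 199.]
 [459.  71.]
 [435. 454.]]
[286 211  15  14 117] [292.98290598 217.64957265]
((292.3620910644531, 217.65516662597656), (10.398938179016113, 13.184369087219238), 68.19859313964844)
pack world [[ 506.9  -91.8   82. ]
 [ 514.9  -64.5   82. ]
 [ 530.  -103.8   82. ]
 [ 499.  -115.2   82. ]
 [ 484.   -75.9   82. ]] box [[-111.5   -9.6]
 [-100.    16.4]
 [ -90.2  -24.6]
 [-122.5  -31.7]
 [-132.1    9.2]]
spool [[531.81094572 115.74675803  40.        ]] [[-59.42984928 192.83863127]]
tool axes [[ 0.907 -0.422 -0.001]
 [-0.422 -0.907 -0.002]
 [ 0.     0.002 -1.   ]]
```

```bash
cat >> h.py <<'E'
BOX=[616.17,-67.56,0.1323]
def b2w(x,y,z): c,s=np.cos(BOX[2]),np.sin(BOX[2]); return np.array([BOX[0]+c*x-s*y,BOX[1]+s*x+c*y,z])
def w2b(P):
    P=np.atleast_2d(P); c,s=np.cos(BOX[2]),np.sin(BOX[2]); d=P[:,:2]-BOX[:2]; return np.c_[d@np.array([[c,-s],[s,c]]),P[:,2]]
def shift(x,y,tipz):
    s=robot.state(); t=q2R(s["tool_rot"]); a=np.degrees(np.arctan2(t[1,0],t[0,0])-BOX[2])
    print("box pos",w2b(s["ee_pos"]).round(1),"t",s["time_s"],"F",np.round(s["wrist_force"],1))
    print("shift",(t.T@(b2w(x,y,tipz+17)-s["ee_pos"])/50).round(3),"roll",round(a/5,3))
E
python3 -c "
from h import *
shift(-175,-8,185)"
```

```text
box pos [[-265.9  674.7  238.7]] t 0.15 F [-1.   0.3  0.4]
shift [ 8.879 10.53   0.753] roll -6.511
```

Request:
drive_tool(
  translation=[
    [0.5,0.6,0],
    [1.2,1.4,0],
    [2,2.3,0],
    [2.8,3.2,0],
    [3.5,4.1,0],
    [4.2,5,0],
    [4.9,5.8,0],
    [5.6,6.7,0],
    [6.3,7.5,0],
    [7,8.3,0],
  ],
  roll=[-0.5,-1.2,-2,-2.8,-3.5,-4.2,-4.9,-5.6,-6.2,-6.51],
  fingers=0,
)

```text
time_s: 1.15
ee_pos: [391.1, 92.6, 239.8]
tool_rot: [-0.0, 0.998, 0.067, 0.0]
wrist_force: [1.0, 0.8, -0.5]
grip_width: 15.1
```

```bash
python3 -c "
from h import *
shift(-175,-8,185)"
```

```text
box pos [[-202.   188.4  239.8]] t 1.15 F [ 1.   0.8 -0.5]
shift [0.529 3.93  0.754] roll 0.029
```

Request:
drive_tool(
  translation=[
    [0.1,0.7,0.1],
    [0.2,1.5,0.2],
    [0.3,2.3,0.4],
    [0.4,3,0.6],
    [0.5,3.6,0.7],
    [0.53,3.9,0.75],
    [0.53,3.9,0.75],
    [0.53,3.9,0.75],
  ],
  roll=[0,0,0,0,0,0,0,0],
)

```text
time_s: 1.95
ee_pos: [443.1, -95.4, 201.8]
tool_rot: [-0.0, 0.998, 0.066, -0.0]
wrist_force: [-0.2, 0.2, 0.4]
grip_width: 0.4
```

```bash
python3 - <<'E'
from h import *
c=get_calibration("wrist")
w=snap("wrist","w1.png"); b=w[:,:,::-1].copy()
def dr(Q,col):
    q=proj("wrist",[b2w(*p) for p in Q],c); cv2.polylines(b,[np.int32(np.round(q*8))],True,col,1,cv2.LINE_AA,3)
dr([(-150,46,76),(-150,-46,76),(0,-46,76),(0,46,76)],(0,0,255))
dr([(-79,100,118.5),(-79,58,118.5),(6,58,118.5),(6,100,118.5)],(0,255,0))
dr([(2,48,128),(2,-48,128),(82,-48,128),(82,48,128)],(255,0,0))
cv2.imwrite("pics/w1b.png",cv2.resize(b,(800,600)))
shift(-148,-8,75)
E
```

```text
box pos [[-175.1   -4.3  202. ]] t 2.0 F [-0.5  0.6 -0.4]
shift [0.543 0.074 2.201] roll 0.001
```

View pics/w1b.png

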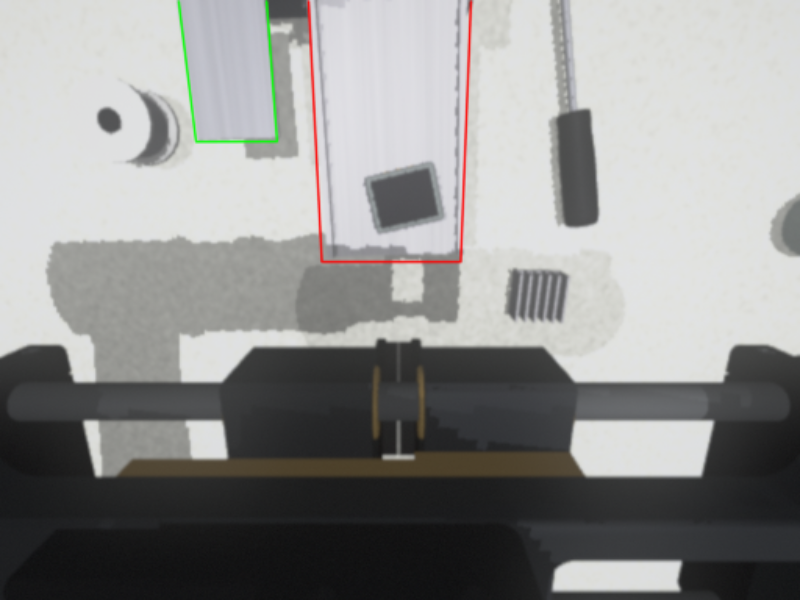

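The wrist view confirms the box pose: the tray and tab overlays coincide. The pack's top outline is at (366,180), (432,163), (443,213) and (378,232), so it is turned by about 0.25 rad.

```bash
python3 - <<'E'
from h import *
uv=np.array([[366,180],[432,163],[443,213],[378,232]])*.64
print(w2b(cast("wrist",uv,82)).round(1), w2b(cast("wrist",uv.mean(0),82)).round(1))
E
```

```text
[[ -98.1   15.2   82. ]
 [ -88.2  -25.2   82. ]
 [-118.1  -32.8   82. ]
 [-130.     8.2   82. ]] [[-108.3   -8.7   82. ]]
```

Request:
drive_tool(
  translation=[
    [0.3,0.09,0.3],
    [0.54,0.09,0.8],
    [0.54,0.09,1.3],
    [0.54,0.09,1.7],
    [0.54,0.09,2.0],
    [0.54,0.09,2.2],
    [0.54,0.09,2.2],
    [0.54,0.09,2.2],
  ],
  roll=[0,0,0,0,0,0,0,0],
)

```text
time_s: 2.8
ee_pos: [471.2, -95.7, 92.7]
tool_rot: [0.0, 0.998, 0.067, 0.001]
wrist_force: [0.7, -0.4, 0.1]
grip_width: 0.3
```

```bash
python3 -c "
from h import *
shift(-60,-9,75)"
```

```text
box pos [[-147.4   -8.8   92.7]] t 2.8 F [ 0.7 -0.4  0.1]
shift [1.748 0.007 0.015] roll 0.013
```

Request:
drive_tool(
  translation=[
    [0.1,0,0],
    [0.22,0,0],
    [0.36,0,0],
    [0.5,0,0],
    [0.65,0,0],
    [0.8,0,0],
    [0.95,0,0],
    [1.1,0,0],
    [1.24,0,0],
    [1.34,0,0],
  ],
  roll=[0,0,0,0,0,0,0,0,0,0],
)

```text
time_s: 3.8
ee_pos: [537.9, -87.2, 92.0]
tool_rot: [0.0, 0.998, 0.066, 0.0]
wrist_force: [-1.3, -0.3, 0.9]
grip_width: 0.4
```

Request:
drive_tool(
  translation=[
    [0.08,0,0],
    [0.12,0,0],
    [0.12,0,0],
  ],
  roll=[0,0,0],
)

```text
time_s: 4.1
ee_pos: [543.4, -86.4, 92.0]
tool_rot: [-0.0, 0.998, 0.066, 0.0]
wrist_force: [-0.0, 0.9, 0.2]
grip_width: 0.5
```

```bash
python3 - <<'E'
from h import *
shift(-60,-9,75)
im=snap("wrist","w2.png"); cv2.imwrite("pics/w2b.png",cv2.resize(im[:,:,::-1],(800,600)))
E
```

```text
box pos [[-74.6  -9.1  92. ]] t 4.1 F [-0.   0.9  0.2]
shift [ 0.292 -0.003  0.001] roll 0.001
```

View pics/w2b.png

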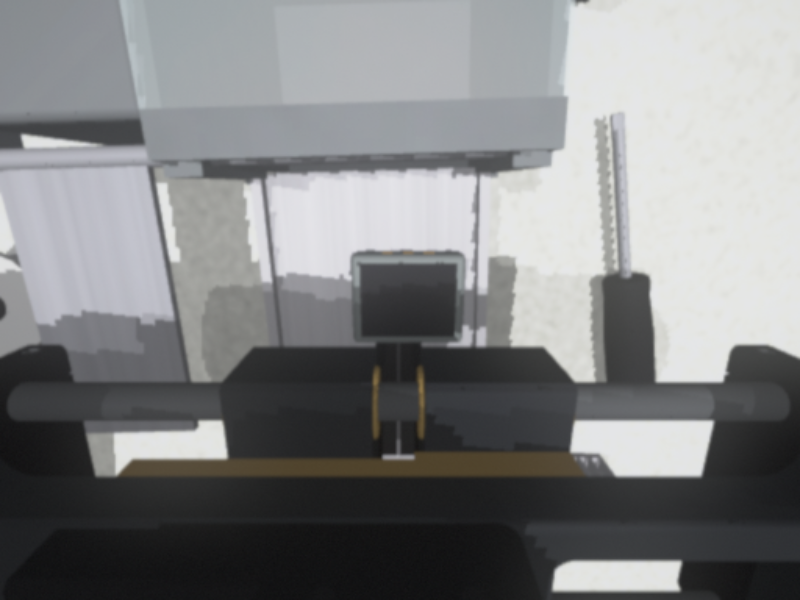

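The pack is now square to the tray; its top face spans columns 352–465 and rows 253–341. The fingertip (about columns 375–425) touches its rear.

```bash
python3 - <<'E'
from h import *
uv=np.array([[352,253],[465,253],[462,341],[355,341],[408,297]])*.64
print(w2b(cast("wrist",uv,82)).round(1))
print("finger",w2b(cast("wrist",np.array([[375,343],[424,343],[400,343]])*.64,85)).round(1))
E
```

```text
[[-25.1   8.   82. ]
 [-25.1 -34.7  82. ]
 [-60.7 -35.1  82. ]
 [-60.7   7.8  82. ]
 [-42.4 -13.3  82. ]]
finger [[-60.3  -0.4  85. ]
 [-60.3 -19.6  85. ]
 [-60.3 -10.2  85. ]]
```

Request:
drive_tool(
  translation=[
    [0.06,0,0],
    [0.13,0,0],
    [0.2,0,0],
    [0.2,0,0],
    [0.2,0,0],
    [0,0,0],
    [-0.1,0,0],
    [-0.1,0,-0.5],
    [-0.1,0,-1.0],
    [-0.1,0,-1.4],
  ],
  roll=[0,0,0,0,0,0,0,0,0,0],
)

```text
time_s: 5.15
ee_pos: [537.6, -87.3, 163.4]
tool_rot: [0.0, 0.998, 0.066, 0.0]
wrist_force: [-0.2, -1.4, -0.2]
grip_width: 0.8
```

```bash
python3 -c "
from h import *
shift(-69,33,138)"
```

```text
box pos [[-80.4  -9.2 163.4]] t 5.15 F [-0.2 -1.4 -0.2]
shift [ 0.229 -0.844  0.169] roll 0.001
```

Request:
drive_tool(
  translation=[
    [0.1,-0.2,0],
    [0.2,-0.5,0],
    [0.23,-0.75,0],
    [0.23,-0.85,0],
    [0.23,-0.85,0],
    [0.23,-0.85,0],
    [0.23,-0.85,0],
    [0.23,-0.85,0],
  ],
  roll=[0,0,0,0,0,0,0,0],
  fingers=0.9,
)

```text
time_s: 5.95
ee_pos: [543.8, -43.9, 161.9]
tool_rot: [0.0, 0.998, 0.066, -0.0]
wrist_force: [-0.8, 0.0, -1.1]
grip_width: 56.2
```

```bash
python3 - <<'E'
from h import *
shift(-69,33,74); print(robot.state()["grip_width"])
im=snap("wrist","w3.png"); cv2.imwrite("pics/w3b.png",cv2.resize(im[:,:,::-1],(800,600)))
E
```

```text
box pos [[-68.6  33.  161.9]] t 5.95 F [-0.8  0.  -1.1]
shift [-0.008  0.     1.418] roll -0.006
56.24181499254203
```

View pics/w3b.png

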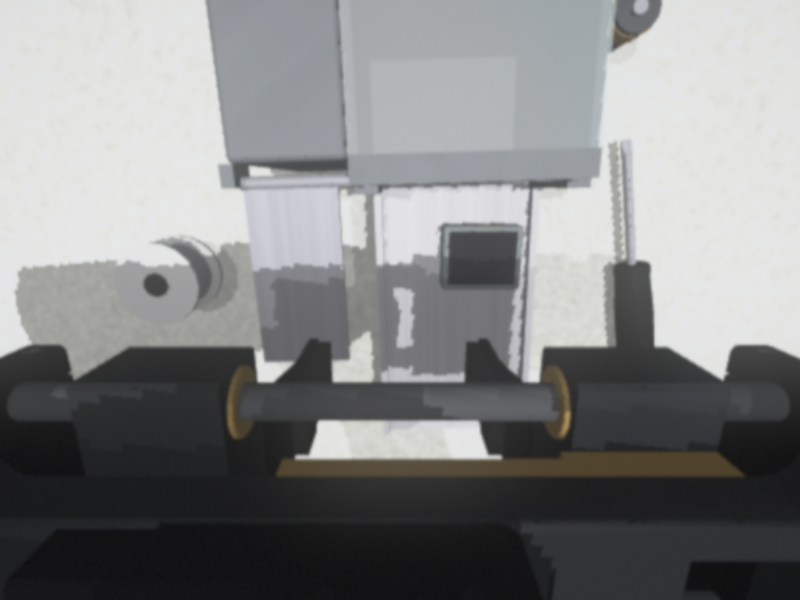

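The pack is square at columns 441–521 and rows 225–288, and the flap is closed. The fingers are still opening.

Request:
drive_tool(
  translation=[
    [0,0,0.1],
    [0,0,0.2],
    [0,0,0.2],
    [0,0,0.2],
    [0,0,0.2],
    [0,0,0.2],
  ],
  roll=[0,0,0,0,0,0],
)

```text
time_s: 6.6
ee_pos: [544.0, -43.5, 152.2]
tool_rot: [0.0, 0.998, 0.066, 0.0]
wrist_force: [-0.7, 0.0, -0.8]
grip_width: 78.3
```

```bash
python3 - <<'E'
from h import *
c=get_calibration("wrist")
d=lambda u,z:w2b(cast("wrist",np.array(u)*.64,z,c)).round(1)
# w3 was taken 10mm higher: shift camera back up
s=robot.state(); c["origin"]=np.array(c["origin"])+[0,0,161.9-s["ee_pos"][2]]
print("pack",d([[441,225],[521,225],[519,288],[441,288]],82)); print("fingers@56",d([[308,342],[331,342],[467,342],[489,342]],147))
shift(-69,33,74); print(s["grip_width"])
E
```

```text
pack [[-14.9  10.   82. ]
 [-14.8 -33.1  82. ]
 [-49.8 -34.7  82. ]
 [-49.8   9.   82. ]]
fingers@56 [[-56.5  70.3 147. ]
 [-56.5  60.8 147. ]
 [-56.5   4.5 147. ]
 [-56.5  -4.6 147. ]]
box pos [[-68.4  33.4 152.2]] t 6.6 F [-0.7  0.  -0.8]
shift [-0.013  0.007  1.224] roll 0.001
78.34836423745409
```

Request:
drive_tool(
  translation=[
    [-0.04,0.02,0.2],
    [-0.04,0.02,0.4],
    [-0.04,0.02,0.6],
    [-0.04,0.02,0.75],
    [-0.04,0.02,0.9],
    [-0.04,0.02,1.05],
    [-0.04,0.02,1.17],
    [-0.04,0.02,1.22],
    [-0.04,0.02,1.22],
    [-0.04,0.02,1.22],
  ],
  roll=[0,0,0,0,0,0,0,0,0,0],
)

```text
time_s: 7.6
ee_pos: [541.5, -44.9, 91.0]
tool_rot: [0.0, 0.998, 0.066, -0.001]
wrist_force: [-1.3, -0.1, 1.9]
grip_width: 78.3
```

```bash
python3 - <<'E'
from h import *
shift(-15,32.5,74); print(robot.state()["grip_width"])
im=snap("wrist","w4.png"); cv2.imwrite("pics/w4b.png",cv2.resize(im[:,:,::-1],(800,600)))
E
```

```text
box pos [[-71.   32.3  91. ]] t 7.6 F [-1.3 -0.1  1.9]
shift [ 1.121 -0.004 -0.003] roll -0.0
78.30822926273217
```

View pics/w4b.png

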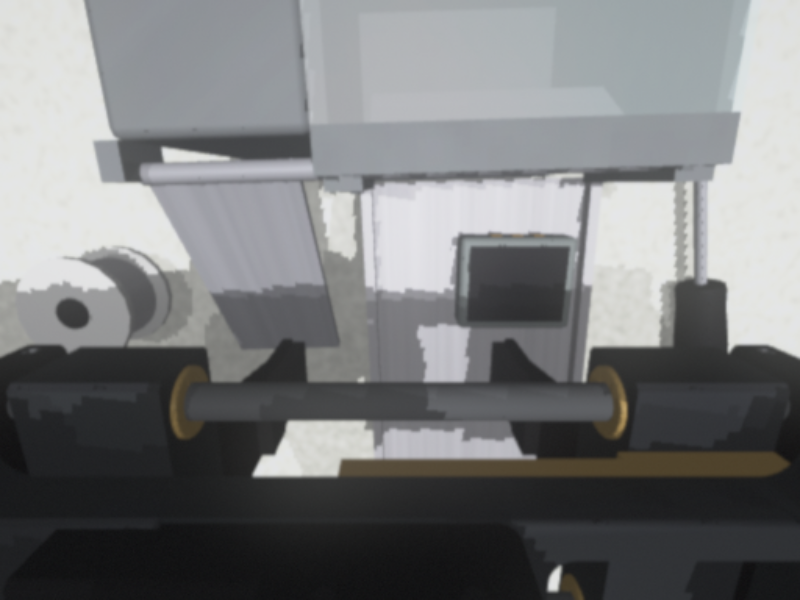

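The tab is pressed down and the flap is open (1.9 N on the tool). The pack, at columns 457–575, still lies short of the slot with the right finger behind it, 4 mm left of its middle. I'll shift 4 mm right, then push.

Request:
drive_tool(
  translation=[
    [0,0.04,0],
    [0,0.08,0],
    [0.08,0.08,0],
    [0.16,0.08,0],
    [0.26,0.08,0],
    [0.36,0.08,0],
    [0.46,0.08,0],
    [0.56,0.08,0],
    [0.66,0.08,0],
    [0.74,0.08,0],
  ],
  roll=[0,0,0,0,0,0,0,0,0,0],
)

```text
time_s: 8.65
ee_pos: [579.0, -43.9, 90.6]
tool_rot: [0.0, 0.998, 0.066, -0.001]
wrist_force: [-5.0, -0.6, 0.4]
grip_width: 78.4
```

```bash
python3 - <<'E'
from h import *
shift(-19,28.5,74); print(robot.state()["grip_width"])
im=snap("wrist","w5.png"); cv2.imwrite("pics/w5b.png",cv2.resize(im[:,:,::-1],(800,600)))
E
```

```text
box pos [[-33.8  28.3  90.6]] t 8.65 F [-5.  -0.6  0.4]
shift [ 0.295 -0.003 -0.008] roll 0.0
78.40538574397472
```

View pics/w5b.png

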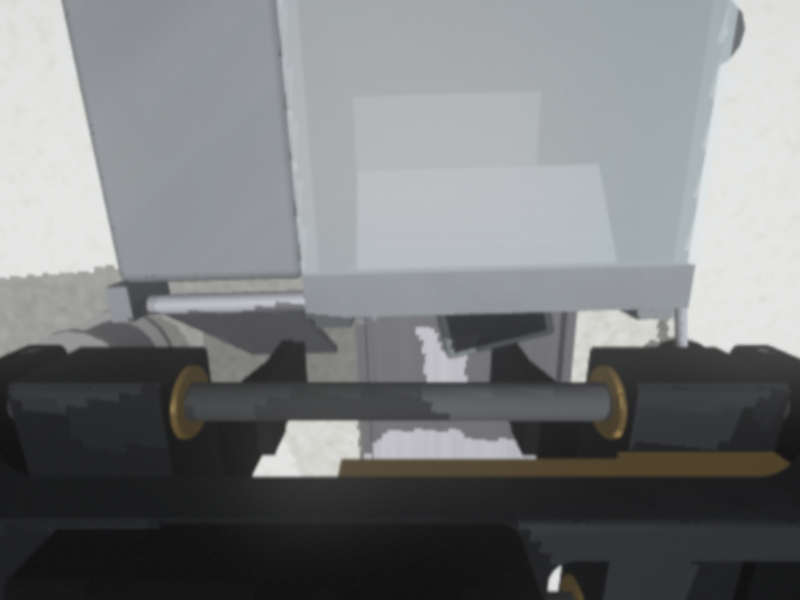

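The pack is under the hood's edge, with the flap open. It has turned about 0.25 rad: its rear edge runs from (452,355) to (553,330), so I pushed too far to the right of its middle.

```bash
python3 - <<'E'
from h import *
d=lambda u,z:w2b(cast("wrist",np.array(u)*.64,z)).round(1)
print(d([[452,355],[553,330]],82),"finger",d([[492,342],[516,342]],75),d([[492,342],[516,342]],91))
E
```

```text
[[-24.3   6.4  82. ]
 [-13.7 -33.   82. ]] finger [[-21.5 -11.   75. ]
 [-21.5 -21.   75. ]] [[-15.2  -7.1  91. ]
 [-15.2 -16.1  91. ]]
```

Request:
drive_tool(
  translation=[
    [-0.06,0,0],
    [-0.06,-0.08,0],
    [-0.06,-0.16,0],
    [-0.02,-0.16,0],
    [0.04,-0.16,0],
    [0.1,-0.16,0],
    [0.16,-0.16,0],
    [0.22,-0.16,0],
    [0.27,-0.16,0],
    [0.27,-0.16,0],
  ],
  roll=[0,0,0,0,0,0,0,0,0,0],
)

```text
time_s: 9.7
ee_pos: [590.2, -34.1, 89.6]
tool_rot: [-0.0, 0.998, 0.066, -0.002]
wrist_force: [-5.5, -1.3, -1.6]
grip_width: 78.2
```

```bash
python3 - <<'E'
from h import *
shift(-18,36,74); print(robot.state()["grip_width"])
im=snap("wrist","w6.png"); cv2.imwrite("pics/w6b.png",cv2.resize(im[:,:,::-1],(800,600)))
E
```

```text
box pos [[-21.3  36.6  89.6]] t 9.7 F [-5.5 -1.3 -1.6]
shift [ 0.067  0.012 -0.028] roll -0.002
78.18206081439462
```

View pics/w6b.png

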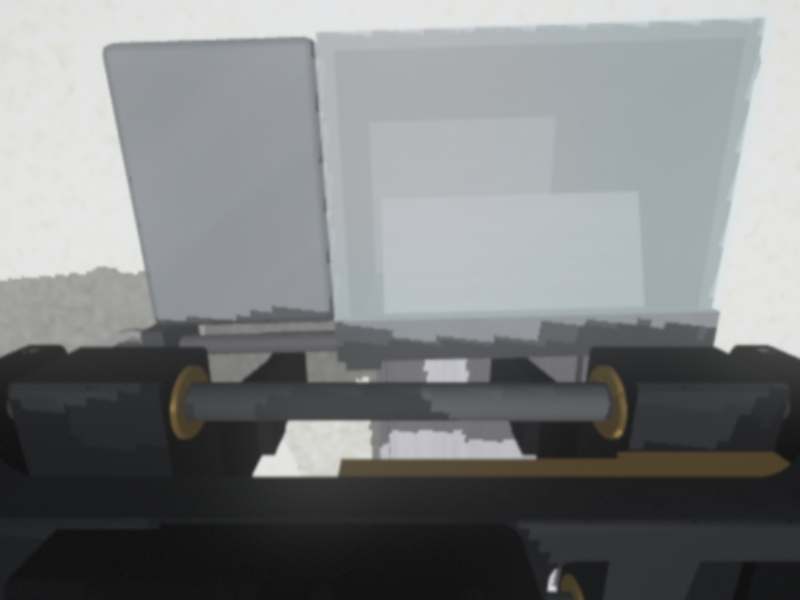

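The pack is out of sight under the hood. I'll push 5 mm more so it is past the edge, still short of the hood.

Request:
drive_tool(
  translation=[
    [0.04,0,-0.03],
    [0.08,0,-0.03],
    [0.11,0,-0.03],
    [0.11,0,-0.03],
    [0.11,0,-0.03],
    [0.11,0,-0.03],
  ],
  roll=[0,0,0,0,0,0],
)

```text
time_s: 10.35
ee_pos: [595.4, -33.5, 91.3]
tool_rot: [-0.0, 0.998, 0.066, -0.002]
wrist_force: [-5.2, -1.5, -1.6]
grip_width: 78.1
```

```bash
python3 - <<'E'
from h import *
shift(-80,36,78)
im=snap("scene","s1.png"); im=cv2.convertScaleAbs(im,alpha=1.5)[165:255,190:310]
cv2.imwrite("pics/s1b.png",cv2.resize(im[:,:,::-1],None,fx=6,fy=6,interpolation=cv2.INTER_CUBIC))
E
```

```text
box pos [[-16.1  36.5  91.3]] t 10.35 F [-5.2 -1.5 -1.6]
shift [-1.279  0.011 -0.069] roll -0.002
```

View pics/s1b.png

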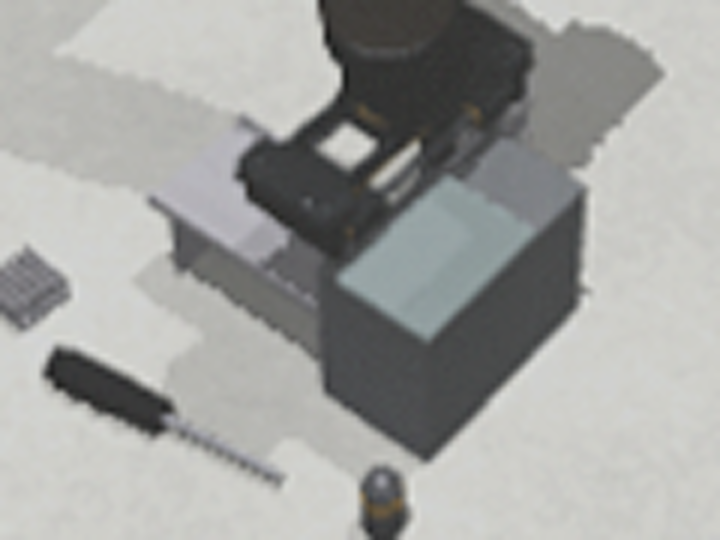

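Request:
drive_tool(
  translation=[
    [-0.15,0,0],
    [-0.35,0,0],
    [-0.6,0,0],
    [-0.8,0,0],
    [-0.85,0,-0.2],
    [-0.85,0,-0.5],
    [-0.85,0,-0.8],
    [-0.85,0,-1.1],
    [-0.85,0,-1.4],
    [-1.2,0,-1.6],
  ],
  roll=[0,0,0,0,0,0,0,0,0,0],
)

```text
time_s: 11.4
ee_pos: [540.5, -40.9, 174.7]
tool_rot: [-0.0, 0.998, 0.066, 0.003]
wrist_force: [-0.2, -0.1, 1.0]
grip_width: 78.4
```

Request:
drive_tool(
  translation=[
    [-0.5,0,0],
    [-1,0,0],
    [-1.5,0,0],
    [-2,0,0],
    [-2.2,0,0],
    [-2.2,0,0],
    [-2.2,0,0],
  ],
  roll=[0,0,0,0,0,0,0],
)

```text
time_s: 12.1
ee_pos: [430.1, -55.6, 173.3]
tool_rot: [-0.0, 0.998, 0.066, 0.001]
wrist_force: [0.3, 0.6, 0.0]
grip_width: 78.1
```

```bash
python3 - <<'E'
from h import *
shift(-170,36,150)
a=snap("wrist","w7.png");b=snap("top","t7.png")
b=cv2.convertScaleAbs(b,alpha=1.3)[140:255,205:350]
o=np.zeros((600,800,3),np.uint8); o[:300,:400]=cv2.resize(a,(400,300)); 
o=np.vstack([cv2.resize(a[:220],(700,301)),np.hstack([cv2.resize(b,None,fx=2.5,fy=2.5),np.zeros((288,700-362,3),np.uint8)])])
cv2.imwrite("pics/c7.png",o[:,:,::-1])
E
```

```text
box pos [[-182.9   36.4  173.3]] t 12.1 F [0.3 0.6 0. ]
shift [0.257 0.009 0.127] roll 0.005
```

View pics/c7.png

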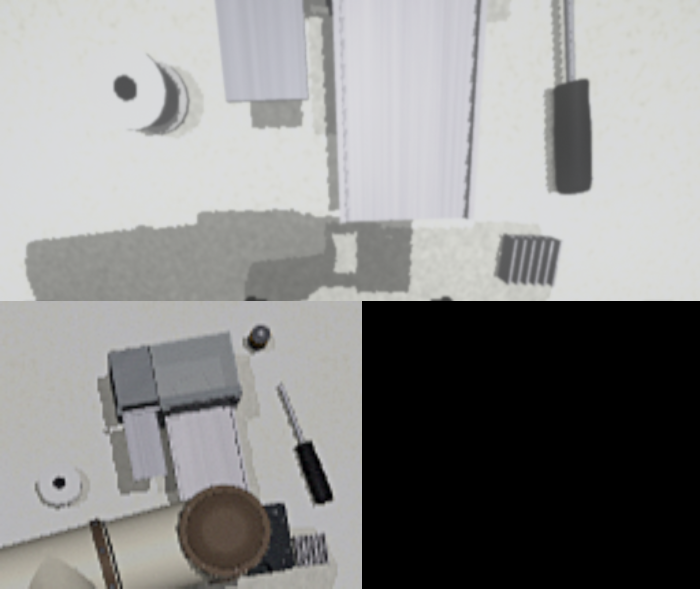

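The tray is empty and the tab looks level, with the neighbouring objects in place. I'll check the tab's end position numerically.

```bash
python3 - <<'E'
from h import *
uv=np.array([[228,102],[308,98]])*[512/700,220/301]
print(w2b(cast("wrist",uv,118.5)).round(1))
c=get_calibration("top");a,b=[cv2.imread(f"pics/{n}.png").astype(int) for n in("t0","t7")]
d=np.abs(a-b).max(2)
for n,P in dict(tabend=(-79,79,118.5),spool=w2b([531.8,115.7,40])[0]).items():
    u,v=np.int32(proj("top",b2w(*P),c)[0]); print(n,(d[v-8:v+8,u-10:u+10]>40).sum())
print("cell/driver/hood",(d[145:165,300:320]>40).sum(),(d[170:222,312:340]>40).sum(),(d[155:185,245:300]>40).sum())
E
```

```text
[[-79.1  97.5 118.5]
 [-77.2  56.7 118.5]]
tabend 0
spool 0
cell/driver/hood 0 7 0
```

```bash
python3 -c "
from h import *
print(finish_job())"
```

```text
the job is handed in; nothing more can be done
None
```

I posted the pack into the drop box without grasping it and handed the job in about 12 s into the 51 s limit. I never saw the pack inside the box, because the hood hides it.

- **Slide:** with the fingers closed, I slid the pack along the tray until it lay about 32 mm short of the slot's origin. The flap was still closed.
- **Hold and push:** I opened the gripper to 78 mm and pressed the tab down to near tray height with the left finger. The right finger then pushed the pack through while the tab stayed held.
- **One correction:** halfway through, the pack turned by about 0.25 rad because I was pushing too far right of its middle. I moved the finger 8 mm to the left and finished the push.
- **Last checks:** the tray is empty, and the tab is back at its starting position, so the flap has closed. The measured force on the tool after I backed away was near zero. Comparing top views from before and after, the spool, screwdriver, cell and drop box have not moved. The heat sink looks in place in the last picture. I did not check the meter, fan and jar, but the arm worked nowhere near them once it reached the drop box.

That the pack dropped into the box is inferred from the empty tray, the final push depth and the closed flap. The flap angle was never measured directly while it was held open; the tab's geometry and the last pictures suggest well over 0.4 rad.

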